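Shift the selector stick into third gear

ROBOT

A 6-joint arm with a two-finger parallel gripper is mounted at the origin on the work surface. World frame = base frame: x ahead of the robot, y to its left, z up, the work surface at z = 0. Lengths are in m, angles in rad, forces in N, time in s.
With the tool pointing down it reaches from about 0.25 to 0.725 m from the base axis. Payload 4 kg.
Tool frame: the origin (TCP) lies on the centre line of the jaws, within the pads' length; the fingertips stand 11 mm ahead of it and the grasp point (between the pads) lies 8 mm behind it (bot.nose_length is the distance from the TCP to the fingertips, in m); z points along the fingers, y is the direction in which the jaws open and shut (so a half turn about z gives the same grasp; the last joint's range is limited). The gripper opens to 85 mm and grips with 20 to 120 N. Pads are 22 mm wide; open, the fingers measure 114 mm over their backs; the gripper's body (76 mm by 85 mm) begins 54 mm behind the grasp point. The pads swing forward as they close: fully open they stand 13 mm farther back than shut.
Start: joints at [1.183, 0.241, 0.005, 1.335, 0, 1.571], TCP at [0.189, 0.463, 0.242] pointing down, gripper open.
Joint ranges: [-2.72, 2.72], [-1.05, 1.87], [-1.09, 1.28], [-1.99, 2.15], [-1.42, 1.44], [-3.14, 3.14]. Speed limits (rad/s): [2.79, 2.79, 3.14, 3.14, 3.14, 3.14].

INTERFACE

Orientations are given as a unit quaternion [x, y, z, w].
In Python, from workcell import bot gives the robot as it stands.
- The arm moves only by the tool play_rows, never from a script. Its argument "plan" is one flat list of numbers, 6 for each row, row after row: the shift along the tool's x, y, z in mm, then the turn, a rotation vector about the tool's x, y, z in rad. A call has 1 to 20 rows; each row shifts and turns the commanded pose from where the row before left it, along the tool's axes as they then stand; what a row does not reach is not made up. A row lasts 1/8 s, in which the tool goes at most 62.5 mm and 10.7 degrees, less where a joint would pass 70% of its speed; a pose out of reach is approached as far as the arm can. A call with a gripper value outside its range is refused whole. "hand" is the opening in per cent of the stroke, from 0 (shut) to 100 (fully open), set as the call begins (left out, the last holds). The fingers move at their own pace and stop on an object; the grip force is fixed at half the most. Time passes only in rows, so rows that do not move let the fingers close. It gives the time, the measured TCP pose, the force and the opening at its end, in the units of the state.
- bot.get_obs(): the state, without advancing time (a new reading comes with each control period).
- bot.camera(name): name is "scene" or "side" or "wrist"; returns a dict with "frame" (384x512x3 uint8, blue, green, red), "range_z" (384x512 float32, m along the optical axis (not along the pixel's ray), 0 where there is no reading), "K" (3x3 intrinsics, pixels), "cam_to_world" (4x4, takes a point from camera to world coordinates). Camera axes: x right, y down, z forward; pixel columns grow to the right and rows downward; lengths in m; the calibration is good to about 2 mm. A picture is of the moment at which its call begins.
- bot.job_done(): hands the job in, once; it reports no verdict.
Trained networks look in the newest picture that a camera, given by its name, has taken for a name from the list of things; names that differ only in an ending like _2 or _b are one class to them, and where a whole thing is asked for, a point or a joint stands for the part that bears it (a point fixed in the world has none). Each returns a list of dicts, best first, with "p" (0 to 1); they miss things now and then, are a little off and sometimes report something else, mostly with a low value. They report only what shows in the picture. A call takes as long as a camera call.
- bot.outline_of(query, camera): "mask" (384x512 bool, what is visible of it) and "point" ([row, column] in pixels, amid what is visible of it).
The state is a dict: "clock": time; "joint_pos": joint angles; "joint_vel": joint speeds; "tau": joint torques, N m; "eef_pos": TCP position; "tool_rot": TCP orientation; "ft_force": force on the tool from outside, world axes, zero at the start; "ft_torque": the same for the moment, N m; "grip_width": finger opening in m.
Only numpy, scipy, OpenCV 4.12 (cv2) and the standard library are available. Lean on these libraries where they do the work, as an engineer would, in place of code of your own. Each camera call takes 0.05 s, during which the arm holds its last target.

TASK

On the assembly bench, test the H-gate gear selector unit: by pushing the stick's head with the fingertips, never pinching it, bring the stick to the middle channel, take it across to the right-hand side and then push it forward, away from the robot's base, until it is fully home in the third slot (front right). Leave it there, let go, and leave the other things on the bench where they stand.

Things in the scene. Friction and masses are not known exactly. Their poses are not given: they have to be found in the camera images.
- selector: the selector unit, a grey steel box fixed to the bench, 200 mm (its x) by 190 mm (its y) by 120 mm tall, with feet 5 mm thick reaching 20 mm beyond either side; origin at the centre of its underside, z up, x axis to its front (away from the robot, turned at most 0.35 rad), y axis to its left. The stick comes up through the H-shaped gate in its flat steel deck
- gate_middle (a point): middle of the H-shaped gate, on top of the deck 120 mm up (deck 8 mm thick). Two slots along the unit's x, 64 mm long, 20 mm wide, centred on y = +22 mm (left) and -22 mm (right), joined at x = 0 by a cross channel 20 mm wide along y. Slots: first = front left, second = rear left, third = front right, fourth = rear right. The stick's 12 mm steel rod is stopped by their walls and ends
- pivot (a point): point about which the stick leans, inside the unit, 30 mm above the bench
- cross (a joint): sideways lean of the stick about the unit's x axis, rad, positive to the unit's right (-y): about -0.25 in the left slots (where it starts), +0.25 in the right ones, each with about 0.04 of play either way; limits 0.31. It can cross only with shift within about 0.045 of 0. Friction: about 3 N at the head moves it; it stays where it is left
- shift (a joint): fore-and-aft lean of the stick, rad, positive to the front (+x), about the unit's y axis (which leans with cross): 0 in the cross channel, about +0.27 fully home in a front slot, -0.27 fully home in a rear slot. Starts anywhere from -0.25 to 0.25. Friction as for cross; stays where it is left
- head_top (a point): centre of the top of the stick's head, a black upright block 46 by 46 mm in plan, 65 mm tall, from 115 to 180 mm above the pivot along the stick (upright: 145 to 210 mm above the bench), a ribbed rubber grip plate on each of its four sides. It leans with the stick: its middle travels about 75 mm from side to side, 80 mm fore and aft
- third_slot (a point): fixed point of the unit on top of the deck, where the stick's axis stands when fully home in the third slot
- face_front: front grip plate of the stick's head, 40 mm wide, 60 mm tall; origin at the centre of its outer surface, x axis straight out of it (+x of the unit), z axis up along the stick
- face_rear: rear grip plate of the stick's head, 40 mm wide, 60 mm tall; origin at the centre of its outer surface, x axis straight out of it (-x of the unit; push here to move the stick forward), z axis up along the stick
- face_left: left grip plate of the stick's head, 40 mm wide, 60 mm tall; origin at the centre of its outer surface, x axis straight out of it (+y of the unit; push here to move the stick to the right), z axis up along the stick
- face_right: right grip plate of the stick's head, 40 mm wide, 60 mm tall; origin at the centre of its outer surface, x axis straight out of it (-y of the unit), z axis up along the stick
- screwdriver: loose screwdriver with a red handle, 200 mm long, lying on the bench left of the unit; origin under its middle, x along it. Leave alone
- spray_can: loose small closed container with a white lid, 52 mm across, 105 mm tall, standing to the front left of the unit; origin at the centre of its underside. Leave alone
- parts_bin: loose blue open bin, 100 by 150 mm, 50 mm tall, right of the unit; origin at the centre of its underside. Leave alone
- power_pack: loose white power pack, 60 by 110 mm, 35 mm tall, to the front right of the unit; origin at the centre of its underside. Leave alone

How it is judged:
On the way, in this order (a step that is already met when the one before it is completed fails the run):
1. the stick has crossed to the right-hand end of the cross channel (value of joint cross above 0.17 rad and value of joint shift between -0.12 and 0.12 rad), for 0.05 s.
2. the stick is home in the third slot (value of joint cross above 0.17 rad and value of joint shift above 0.24 rad), for 0.2 s.
At the end, for the whole second after the job is handed in: the stick rests in the third slot: cross above 0.17 rad and shift above 0.24 rad, at rest (under 0.05 rad/s), and the four loose things within 20 mm of where they stood (all of step 2 and velocity of joint shift between -0.05 and 0.05 rad/s and distance of each of screwdriver, spray_can, parts_bin, power_pack from where it was at the start of the episode below 0.02 m); the robot touches nothing.
It fails at once if the stick's head is pinched: the fingers press on two opposite sides of it at once with more than 3 N each ((contact force between the fingers and face_front above 3 N and contact force between the fingers and face_rear above 3 N) or (contact force between the fingers and face_left above 3 N and contact force between the fingers and face_right above 3 N)).
It fails at once if one of the loose things is moved by more than 20 mm, or lifted (distance of any of screwdriver, spray_can, parts_bin, power_pack from where it was at the start of the episode above 0.02 m).
It also fails if it takes over 72 s, if anything falls off the work surface, if the arm or the gripper's body presses on something with over 40 N, if the wrist force passes 120 N, or if a joint passes its speed limit or range.

## Working session

There is one attempt and no reset: what is moved stays moved. The work goes in short steps, Python scripts to look and compute and a tool call to move; the robot and the scene stay as the last step left them, time stands still between calls to the robot, and variables do not carry over. Pictures are saved under pics/ and viewed, and the job is handed in when it is done.

Besides the shell and the picture viewer there is one more tool, called after "Request:" in YAML: its name, and indented under it one key for each argument. play_rows: Moves the arm, as the interface text tells. Its arguments: {"type":"object","properties":{"plan":{"type":"array","items":{"type":"number"}},"hand":{"type":"number"}},"required":["plan"]}

```bash
mkdir -p pics; ls; cat > h.py <<'E'
import numpy as np,cv2
from workcell import bot
def cam(n,save=None):
    c=bot.camera(n)
    if save: cv2.imwrite('pics/'+save,c['frame'])
    return c
def pts(c,mask):
    z=c['range_z']; m=mask&(z>0); v,u=np.nonzero(m); K=c['K']; d=z[m]
    p=np.stack([(u-K[0,2])*d/K[0,0],(v-K[1,2])*d/K[1,1],d,np.ones_like(d)])
    return (c['cam_to_world']@p)[:3].T
E
python3 - <<'E'
from h import *
o=bot.get_obs();print(o)
for n in['scene','side','wrist']:
    c=cam(n,n+'0.png'); print(n,c['cam_to_world'].round(3).tolist())
    for q in ['selector','head_top','screwdriver','spray_can','parts_bin','power_pack']:
        for r in bot.outline_of(q,n)[:2]:
            P=pts(c,r['mask']); print(q,round(r['p'],2),np.round(r['point']),r['mask'].sum(),np.percentile(P,[3,50,97],axis=0).round(3).tolist() if len(P) else 0)
E
```

```text
pics
{'clock': 0.0, 'joint_pos': array([1.18299522e+00, 2.41455820e-01, 3.70188028e-03, 1.33518366e+00,
       1.93929449e-05, 1.57078493e+00]), 'joint_vel': array([ 0.00071796, -0.0002117 ,  0.00073581,  0.00088756,  0.00099468,
        0.00054907]), 'tau': array([ 3.47813075e-04, -3.72318184e+01,  2.52407295e+01,  1.68956921e-02,
        6.69438418e-05, -2.72523231e-06]), 'eef_pos': array([0.18883955, 0.46230547, 0.241383  ]), 'tool_rot': array([ 1.92682115e-01,  9.81260646e-01, -1.04870455e-03, -2.15819581e-04]), 'ft_force': array([ 1.09848989,  0.05733235, -0.6129727 ]), 'ft_torque': array([ 3.08422109e-02, -8.72108959e-05, -4.21161333e-02]), 'grip_width': 0.08555338720168908}
scene [[0.483, 0.55, -0.681, 1.213], [0.875, -0.302, 0.377, -0.33], [0.002, -0.778, -0.628, 0.719], [0.0, 0.0, 0.0, 1.0]]
selector 0.86 [202. 273.] 7577 [[0.454, -0.041, 0.008], [0.602, 0.046, 0.119], [0.655, 0.14, 0.198]]
head_top 0.7 [162. 284.] 760 [[0.54, 0.07, 0.127], [0.577, 0.088, 0.184], [0.586, 0.119, 0.208]]
screwdriver 0.69 [169. 306.] 177 [[0.396, 0.24, 0.011], [0.445, 0.254, 0.023], [0.489, 0.2
[... 888 characters left out ...]
49, -0.041, 0.008], [0.546, 0.012, 0.12], [0.637, 0.151, 0.201]]
spray_can 0.82 [144. 267.] 466 [[0.638, 0.146, 0.017], [0.661, 0.204, 0.099], [0.685, 0.243, 0.121]]
spray_can 0.54 [283. 287.] 1458 [[0.585, -0.214, 0.013], [0.613, -0.169, 0.036], [0.642, -0.108, 0.039]]
parts_bin 0.58 [303. 211.] 3850 [[0.398, -0.246, 0.002], [0.459, -0.161, 0.006], [0.522, -0.087, 0.051]]
parts_bin 0.42 [143. 265.] 432 [[0.638, 0.193, 0.038], [0.662, 0.205, 0.098], [0.685, 0.237, 0.109]]
power_pack 0.95 [285. 287.] 1499 [[0.585, -0.214, 0.011], [0.613, -0.169, 0.036], [0.642, -0.108, 0.039]]
wrist [[0.378, 0.892, 0.245, 0.127], [0.926, -0.365, -0.1, 0.489], [0.0, 0.265, -0.964, 0.374], [0.0, 0.0, 0.0, 1.0]]
```

```bash
python3 - <<'E'
from h import *
a=cv2.imread('pics/scene0.png')[100:300,140:390];b=cv2.imread('pics/side0.png')[80:280,130:380]
cv2.imwrite('pics/m0.png',np.hstack([cv2.resize(a,(400,320)),cv2.resize(b,(400,320))]))
D=[];H=[]
for n in['scene','side']:
    c=cam(n); P=pts(c,np.ones((384,512),bool))
    s=P[(abs(P[:,2]-.12)<.006)&(P[:,0]>.4)&(P[:,0]<.7)&(abs(P[:,1]-.05)<.13)]
    h=P[(P[:,2]>.19)&(P[:,2]<.22)&(P[:,0]>.45)&(P[:,0]<.65)&(abs(P[:,1]-.08)<.1)]
    for q in (s,h):
        print(n,len(q),q.mean(0).round(4),cv2.minAreaRect(q[:,:2].astype(np.float32)*1000))
    D.append(s);H.append(h)
for L in(D,H):
    q=np.vstack(L);r=cv2.minAreaRect(q[:,:2].astype(np.float32)*1000);print(r)
    if L is H:
        top=q; A=np.c_[top[:,:2],np.ones(len(top))]; print(np.linalg.lstsq(A,top[:,2],rcond=None)[0], top[:,2].max())
E
```

```text
scene 3347 [0.5645 0.0476 0.1204] ((546.3709106445312, 63.376739501953125), (191.40721130371094, 205.05596923828125), 82.713623046875)
scene 332 [0.5677 0.0965 0.2013] ((563.0347290039062, 102.70394897460938), (50.61928939819336, 48.37696075439453), 83.17424011230469)
side 4831 [0.5454 0.05   0.1213] ((548.5140380859375, 63.50895690917969), (194.7940216064453, 200.2834930419922), 82.79350280761719)
side 366 [0.5619 0.0931 0.2031] ((563.7919921875, 101.9281997680664), (53.045867919921875, 44.91641616821289), 79.2619857788086)
((546.511962890625, 63.76209259033203), (194.7940216064453, 205.0976104736328), 82.79350280761719)
((562.8034057617188, 101.92565155029297), (52.111351013183594, 48.39216232299805), 82.77040100097656)
[-0.08534964  0.03881179  0.24676373] 0.21301156993528092
```

View pics/m0.png

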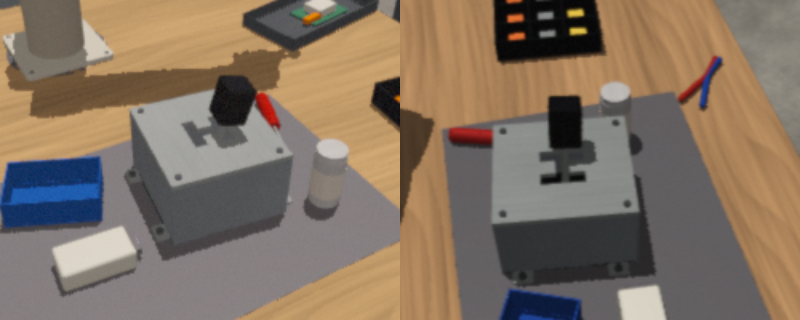

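The views show the head (scene ≈[162,284]) in the left slot, leaning slightly forward. The deck gives a yaw of about −7.2°. Next I fit the stick's lean with a model.

```bash
cat >> h.py <<'E'
from scipy.optimize import least_squares
from scipy.spatial.transform import Rotation as R
YAW=-0.1258; C=np.array([.5465,.0637])
def sdf(q,hb):
    d=np.abs(q)-hb; return np.linalg.norm(np.maximum(d,0),axis=1)+np.minimum(d.max(1),0)
def tou(P): 
    c,s=np.cos(YAW),np.sin(YAW); Q=P.copy(); d=P[:,:2]-C
    Q[:,0]=c*d[:,0]+s*d[:,1]; Q[:,1]=-s*d[:,0]+c*d[:,1]; return Q
def state(names=('scene','side'),save=None):
    L=[];I=[]
    for n in names:
        c=cam(n); I.append(c['frame']); P=tou(pts(c,np.ones((384,512),bool)))
        f=c['frame'].max(2)[c['range_z']>0]
        m=(f<75)&(P[:,2]>.143)&(P[:,2]<.215)&(abs(P[:,0])<.09)&(abs(P[:,1])<.09)
        L.append(P[m])
    if save: cv2.imwrite('pics/'+save,np.hstack([cv2.resize(i[80:300,130:390],(390,330)) for i in I]))
    Q=np.vstack(L)
    def rot(x): return R.from_euler('XY',[x[0],x[1]])
    f=lambda x: sdf(rot(x).inv().apply(Q-[x[2],x[3],.03])-[0,0,.1475],[.023,.023,.0325])
    best=min((least_squares(f,[a,b,0,0],loss='soft_l1',f_scale=.002) for a in(-.25,.25) for b in(-.2,0,.2)),key=lambda r:r.cost)
    x=best.x; h=rot(x).apply([0,0,.18])+[x[2],x[3],.03]
    g=least_squares(lambda y:f([y[0],y[1],0,0]),x[:2],loss='soft_l1',f_scale=.002)
    c,s=np.cos(YAW),np.sin(YAW); mid=rot(x).apply([0,0,.1475])+[x[2],x[3],.03]
    print('n',[len(l) for l in L],'free',x.round(3),'fixedpiv',g.x.round(3),'top_u',h.round(4),'mid_u',mid.round(4),'rms',np.sqrt(np.mean(f(x)**2)).round(4))
    return x
def tcpu(): 
    o=bot.get_obs(); print('tcp_u',tou(o['eef_pos'][None])[0].round(4),'F',o['ft_force'].round(1),'w',round(o['grip_width'],3),'t',o['clock'],'R',R.from_quat(o['tool_rot']).as_matrix().round(3).tolist())
E
python3 -c "
from h import *
state(save='s1.png');tcpu()"
```

```text
n [710, 675] free [-0.228  0.066 -0.001  0.003] fixedpiv [-0.246  0.061] top_u [0.0112 0.0434 0.2049] mid_u [0.009  0.0361 0.1734] rms 0.0014
tcp_u [-0.4047  0.3512  0.2423] F [ 0.7 -0.2 -0.8] w 0.085 t 1.25 R [[-0.926, 0.378, 0.0], [0.378, 0.926, -0.0], [-0.0, -0.0, -1.0]]
```

Request:
play_rows:
  plan: [0,0,-25,0,0,-0.131,0,0,-25,0,0,-0.131,-48,-31,0,0,0,0,-48,-31,0,0,0,0,-48,-31,0,0,0,0,-48,-31,0,0,0,0,-48,-31,0,0,0,0,-48,-31,0,0,0,0,-48,-31,0,0,0,0,-48,-31,0,0,0,0,-48,-31,0,0,0,0,-48,-31,0,0,0,0,0,0,0,0,0,0,0,0,0,0,0,0]
  hand: 0

```text
clock: 3.0
eef_pos: [0.6262, 0.095, 0.2917]
tool_rot: [0.063, 0.998, 0.0, -0.001]
ft_force: [0.1, 0.9, 0.1]
grip_width: 0.0003
```

```bash
python3 -c "
from h import *
tcpu();state(save='s2.png')"
```

```text
tcp_u [0.0751 0.041  0.2917] F [0.1 0.9 0.1] w 0.0 t 3.0 R [[-0.992, 0.126, -0.001], [0.126, 0.992, 0.0], [0.001, 0.0, -1.0]]
n [681, 671] free [-0.229  0.057  0.     0.003] fixedpiv [-0.246  0.061] top_u [0.0108 0.0434 0.205 ] mid_u [0.009  0.036  0.1734] rms 0.0015
```

View pics/s2.png

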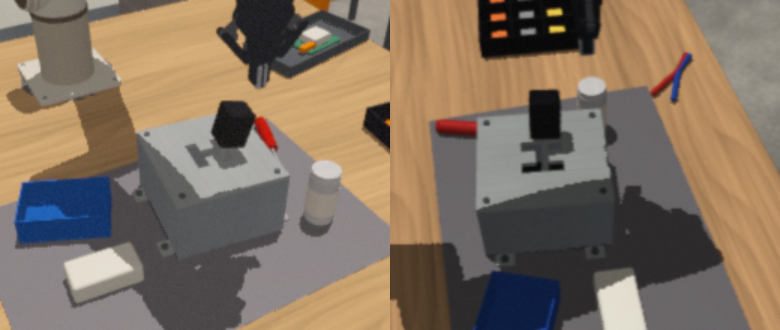

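The closed fingers are in front of the head and above it (side ≈[40,587] in the pair). I'll descend, then push it rearward.

Request:
play_rows:
  plan: [0,-3,40,0,0,0,0,0,40,0,0,0,0,0,37,0,0,0,0,0,0,0,0,0,12,0,0,0,0,0,12,0,0,0,0,0,4,0,0,0,0,0,4,0,0,0,0,0,4,0,0,0,0,0,3,0,0,0,0,0,0,0,0,0,0,0,0,0,0,0,0,0]

```text
clock: 4.6
eef_pos: [0.5893, 0.0974, 0.1773]
tool_rot: [0.063, 0.998, 0.001, 0.003]
ft_force: [2.8, 0.8, 7.0]
grip_width: -0.0001
```

```bash
python3 -c "
from h import *
tcpu();state(save='s3.png')"
```

```text
tcp_u [0.0382 0.0388 0.1773] F [2.8 0.8 7. ] w -0.0 t 4.6 R [[-0.992, 0.126, 0.005], [0.126, 0.992, 0.001], [-0.005, 0.002, -1.0]]
n [424, 713] free [-0.195  0.157 -0.013  0.008] fixedpiv [-0.247  0.079] top_u [0.0151 0.0423 0.2044] mid_u [0.01   0.036  0.1729] rms 0.0045
```

View pics/s3.png

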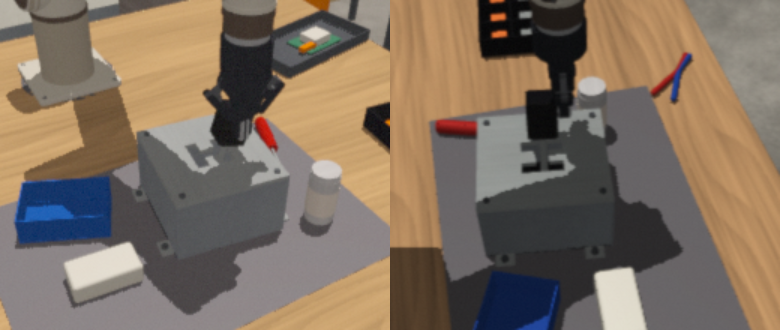

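Request:
play_rows:
  plan: [2,0,0,0,0,0,2,0,0,0,0,0,1,0,0,0,0,0,0,0,0,0,0,0,0,0,0,0,0,0]

```text
clock: 5.32
eef_pos: [0.5848, 0.0982, 0.1778]
tool_rot: [0.063, 0.998, 0.001, 0.003]
ft_force: [3.6, 0.8, 8.0]
grip_width: -0.0003
```

Request:
play_rows:
  plan: [-20,0,0,0,0,0,-20,0,0,0,0,0,-10,0,-40,0,0,0,0,0,-40,0,0,0,0,0,-40,0,0,0,0,0,0,0,0,0,0,0,0,0,0,0]

```text
clock: 6.2
eef_pos: [0.6314, 0.0913, 0.2942]
tool_rot: [0.063, 0.998, -0.0, -0.001]
ft_force: [0.1, -0.5, -0.6]
grip_width: -0.0001
```

```bash
python3 -c "
from h import *
tcpu();state(save='s4.png')"
```

```text
tcp_u [0.0808 0.038  0.2942] F [ 0.1 -0.5 -0.6] w -0.0 t 6.2 R [[-0.992, 0.126, -0.002], [0.126, 0.992, -0.0], [0.002, -0.001, -1.0]]
n [669, 661] free [-0.231  0.011 -0.001  0.002] fixedpiv [-0.246  0.007] top_u [0.0014 0.0435 0.2052] mid_u [0.0011 0.0361 0.1736] rms 0.0014
```

Request:
play_rows:
  plan: [0,31,0,0,0,0,0,31,0,0,0,0,40,0,0,0,0,0,40,0,0,0,0,0,0,0,40,0,0,0,0,0,40,0,0,0,0,0,37,0,0,0,0,0,0,0,0,0,0,-10,0,0,0,0,0,-6,0,0,0,0,0,-6,0,0,0,0,0,-6,0,0,0,0,0,-6,0,0,0,0,0,-6,0,0,0,0,0,-6,0,0,0,0,0,0,0,0,0,0]

```text
clock: 8.3
eef_pos: [0.5551, 0.1169, 0.1793]
tool_rot: [0.063, 0.998, 0.0, 0.001]
ft_force: [0.8, 3.4, 7.9]
grip_width: -0.0
```

```bash
python3 -c "
from h import *
tcpu();state(save='s5.png')"
```

```text
tcp_u [0.0019 0.0538 0.1793] F [0.8 3.4 7.9] w -0.0 t 8.3 R [[-0.992, 0.126, 0.002], [0.126, 0.992, 0.0], [-0.002, 0.001, -1.0]]
n [729, 685] free [-0.086 -0.     0.001  0.002] fixedpiv [-0.1    0.008] top_u [0.0011 0.0176 0.2093] mid_u [0.0011 0.0148 0.177 ] rms 0.0033
```

View pics/s5.png

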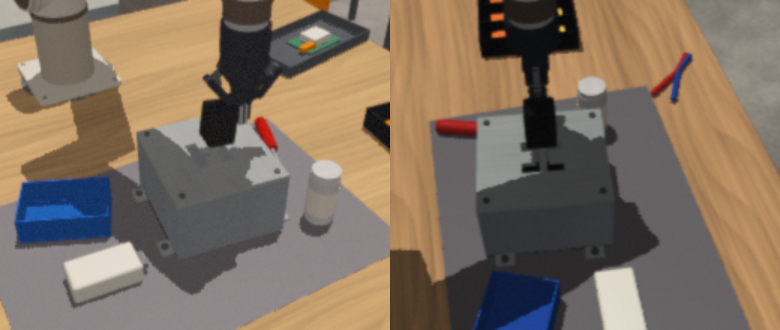

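The stick is crossing: it stands near the middle of the channel, with cross ≈ −0.1. I'll keep going.

Request:
play_rows:
  plan: [0,-6,0,0,0,0,0,-6,0,0,0,0,0,-6,0,0,0,0,0,-6,0,0,0,0,0,-6,0,0,0,0,0,-6,0,0,0,0,0,-6,0,0,0,0,0,-6,0,0,0,0,0,0,0,0,0,0]

```text
clock: 9.52
eef_pos: [0.5484, 0.0687, 0.1781]
tool_rot: [0.063, 0.998, -0.0, -0.0]
ft_force: [0.7, 2.3, 3.7]
grip_width: -0.0
```

```bash
python3 -c "
from h import *
tcpu();state(save='s6.png')"
```

```text
tcp_u [0.0012 0.0052 0.1781] F [0.7 2.3 3.7] w -0.0 t 9.525 R [[-0.992, 0.127, -0.0], [0.127, 0.992, -0.001], [0.0, -0.001, -1.0]]
n [716, 667] free [ 0.179  0.006  0.    -0.003] fixedpiv [0.202 0.007] top_u [ 0.0012 -0.0356  0.2071] mid_u [ 0.001  -0.0298  0.1751] rms 0.0041
```

View pics/s6.png

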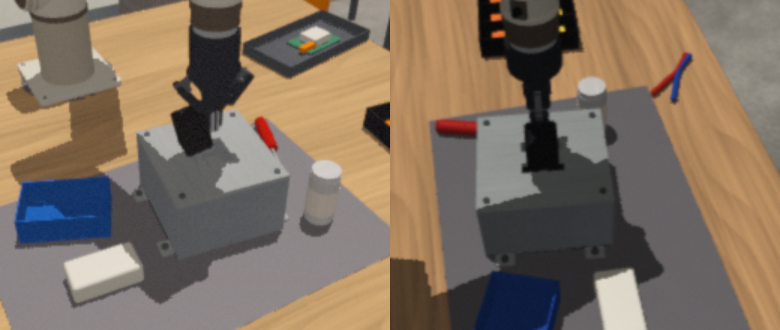

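Request:
play_rows:
  plan: [0,-4,0,0,0,0,0,-3,0,0,0,0,0,0,0,0,0,0,0,0,0,0,0,0]

```text
clock: 10.12
eef_pos: [0.5474, 0.0626, 0.1777]
tool_rot: [0.063, 0.998, -0.0, -0.001]
ft_force: [1.3, 1.5, -2.3]
grip_width: -0.0001
```

Request:
play_rows:
  plan: [0,20,0,0,0,0,0,20,0,0,0,0,0,0,-40,0,0,0,0,0,-40,0,0,0,0,0,-37,0,0,0,0,0,0,0,0,0,0,0,0,0,0,0]

```text
clock: 11.0
eef_pos: [0.5524, 0.1033, 0.2945]
tool_rot: [0.062, 0.998, -0.0, -0.001]
ft_force: [0.6, -0.2, 0.2]
grip_width: -0.0004
```

```bash
python3 -c "
from h import *
tcpu();state(save='s7.png')"
```

```text
tcp_u [0.0009 0.04   0.2945] F [ 0.6 -0.2  0.2] w -0.0 t 11.0 R [[-0.992, 0.124, -0.001], [0.124, 0.992, -0.0], [0.001, -0.0, -1.0]]
n [621, 669] free [ 0.236  0.009 -0.    -0.002] fixedpiv [0.247 0.007] top_u [ 0.0013 -0.0438  0.205 ] mid_u [ 0.001  -0.0362  0.1734] rms 0.0014
```

Request:
play_rows:
  plan: [38,0,0,0,0,0,38,0,0,0,0,0,0,-38,0,0,0,0,0,-38,0,0,0,0,0,0,40,0,0,0,0,0,40,0,0,0,0,0,37,0,0,0,0,0,0,0,0,0,-20,0,0,0,0,0,-15,0,0,0,0,0,-6,0,0,0,0,0,-6,0,0,0,0,0,-6,0,0,0,0,0,-6,0,0,0,0,0,0,0,0,0,0,0]

```text
clock: 12.98
eef_pos: [0.5268, 0.0291, 0.1784]
tool_rot: [0.063, 0.998, 0.0, 0.0]
ft_force: [-2.6, -0.4, 2.0]
grip_width: 0.0003
```

```bash
python3 -c "
from h import *
tcpu();state(save='s8.png')"
```

```text
tcp_u [-0.0152 -0.0368  0.1784] F [-2.6 -0.4  2. ] w 0.0 t 12.975 R [[-0.992, 0.126, 0.001], [0.126, 0.992, 0.0], [-0.001, 0.0, -1.0]]
n [682, 736] free [ 0.242  0.083  0.005 -0.001] fixedpiv [0.246 0.117] top_u [ 0.0201 -0.0437  0.2041] mid_u [ 0.0174 -0.0359  0.1727] rms 0.0031
```

View pics/s8.png

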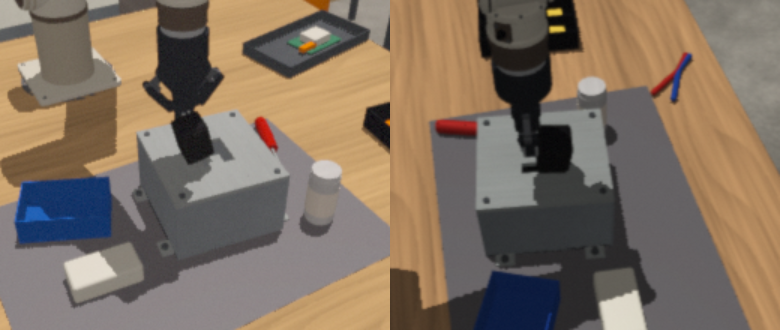

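The stick is moving forward in the right slot. I'll push on until it meets the stop.

Request:
play_rows:
  plan: [-5,0,0,0,0,0,-5,0,0,0,0,0,-5,0,0,0,0,0,-3,0,0,0,0,0,0,0,0,0,0,0]

```text
clock: 13.7
eef_pos: [0.5443, 0.0269, 0.1779]
tool_rot: [0.063, 0.998, 0.0, -0.0]
ft_force: [-2.2, 1.6, 0.2]
grip_width: -0.0003
```

Request:
play_rows:
  plan: [-2,0,0,0,0,0,0,0,0,0,0,0]

```text
clock: 13.95
eef_pos: [0.5459, 0.0267, 0.178]
tool_rot: [0.063, 0.998, 0.0, -0.0]
ft_force: [-2.2, 1.4, -0.3]
grip_width: -0.0002
```

```bash
python3 -c "
from h import *
tcpu();state(save='s9.png')"
```

```text
tcp_u [ 0.0041 -0.0368  0.178 ] F [-2.2  1.4 -0.3] w -0.0 t 13.95 R [[-0.992, 0.125, -0.001], [0.125, 0.992, 0.0], [0.001, -0.0, -1.0]]
n [679, 760] free [0.264 0.205 0.006 0.003] fixedpiv [0.247 0.246] top_u [ 0.0429 -0.0434  0.2001] mid_u [ 0.0363 -0.0351  0.1694] rms 0.0038
```

Request:
play_rows:
  plan: [-2,0,0,0,0,0,0,0,0,0,0,0]

```text
clock: 14.3
eef_pos: [0.5478, 0.0264, 0.1781]
tool_rot: [0.063, 0.998, -0.0, -0.0]
ft_force: [-4.3, 0.7, -1.3]
grip_width: 0.0003
```

Request:
play_rows:
  plan: [-2,0,0,0,0,0,0,0,0,0,0,0]

```text
clock: 14.55
eef_pos: [0.5486, 0.0262, 0.178]
tool_rot: [0.063, 0.998, 0.0, -0.002]
ft_force: [-6.4, 2.3, 1.0]
grip_width: 0.0
```

Request:
play_rows:
  plan: [-1,0,0,0,0,0,0,0,0,0,0,0]

```text
clock: 14.8
eef_pos: [0.5488, 0.0262, 0.178]
tool_rot: [0.063, 0.998, 0.0, -0.002]
ft_force: [-9.3, 0.7, 1.8]
grip_width: 0.0
```

```bash
python3 -c "
from h import *
tcpu();state(save='s10.png')"
```

```text
tcp_u [ 0.007  -0.0369  0.178 ] F [-9.3  0.7  1.8] w 0.0 t 14.8 R [[-0.992, 0.125, -0.005], [0.125, 0.992, 0.0], [0.005, -0.0, -1.0]]
n [679, 755] free [0.268 0.222 0.006 0.003] fixedpiv [0.247 0.263] top_u [ 0.0459 -0.0433  0.1993] mid_u [ 0.0388 -0.0349  0.1688] rms 0.0038
```

The force is climbing while the position stays put, so the stick is against the stop. One firm press, a hold, then I retreat and check.

Request:
play_rows:
  plan: [-2,0,0,0,0,0,0,0,0,0,0,0,0,0,0,0,0,0]

```text
clock: 15.28
eef_pos: [0.5493, 0.0261, 0.1779]
tool_rot: [0.063, 0.998, 0.0, -0.004]
ft_force: [-12.9, 2.1, 4.0]
grip_width: 0.0
```

Request:
play_rows:
  plan: [10,0,0,0,0,0,20,0,0,0,0,0,30,0,0,0,0,0,30,0,0,0,0,0,0,0,-40,0,0,0,0,0,-40,0,0,0,0,0,-40,0,0,0,40,0,0,0,0,0,40,0,0,0,0,0,0,0,0,0,0,0,0,0,0,0,0,0]

```text
clock: 16.65
eef_pos: [0.3859, 0.047, 0.2992]
tool_rot: [0.063, 0.998, 0.0, 0.002]
ft_force: [0.9, -0.2, 0.4]
grip_width: -0.0002
```

```bash
python3 - <<'E'
from h import *
tcpu();state(save='s11.png')
for n in['scene','side']:
    c=cam(n)
    for q in ['screwdriver','spray_can','parts_bin','power_pack']:
        for r in bot.outline_of(q,n)[:1]:
            P=pts(c,r['mask']); print(n,q,round(r['p'],2),np.percentile(P,[3,50,97],axis=0).round(3).tolist())
E
```

```text
tcp_u [-0.1573 -0.0367  0.2992] F [ 0.9 -0.2  0.4] w -0.0 t 16.65 R [[-0.992, 0.126, 0.004], [0.126, 0.992, 0.0], [-0.004, 0.001, -1.0]]
n [595, 735] free [0.248 0.256 0.003 0.   ] fixedpiv [0.247 0.276] top_u [ 0.0486 -0.0426  0.1988] mid_u [ 0.0404 -0.0349  0.1683] rms 0.0015
scene screwdriver 0.51 [[0.57, -0.005, 0.139], [0.599, 0.015, 0.189], [0.611, 0.041, 0.204]]
scene parts_bin 0.65 [[0.393, -0.245, 0.002], [0.444, -0.168, 0.021], [0.53, -0.093, 0.051]]
scene power_pack 0.9 [[0.59, -0.214, 0.008], [0.628, -0.163, 0.035], [0.646, -0.107, 0.038]]
side screwdriver 0.5 [[0.389, 0.246, 0.013], [0.419, 0.26, 0.023], [0.453, 0.278, 0.029]]
side spray_can 0.8 [[0.637, 0.148, 0.003], [0.663, 0.205, 0.097], [0.699, 0.249, 0.12]]
side parts_bin 0.75 [[0.398, -0.246, 0.002], [0.459, -0.16, 0.006], [0.522, -0.087, 0.051]]
side power_pack 0.61 [[0.584, -0.214, 0.004], [0.613, -0.168, 0.035], [0.643, -0.099, 0.039]]
```

View pics/s11.png

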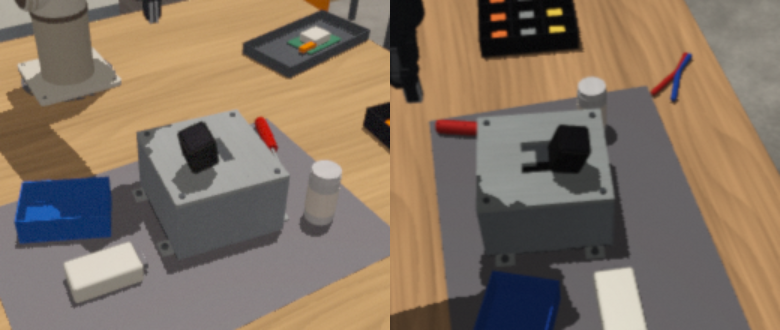

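The stick is home in the front right slot (scene pair ≈[145,197]): cross ≈ 0.247, shift ≈ 0.276. The loose things are unmoved and the arm is clear.

```bash
python3 -c "
from h import *
print(bot.job_done())"
```

```text
the job is handed in; nothing more can be done
None
```

The stick is in the third slot, and the job was handed in at about 17 s of the 72 s allowed; no verdict comes back.

**What I did:** I shut the gripper and used only the closed fingertips, so the head was never pinched.
1. I pushed the front plate rearward, taking shift from about 0.06 to 0.007 rad.
2. I pushed the left plate until the stick had crossed, with cross about 0.247 rad and shift about 0.007 rad.
3. I pushed the rear plate forward until the stick met its stop, where the force rose to about 13 N and the position stopped changing.
4. I then drew back and up, clear of the unit.

**Last checks:**
- **Stick:** with the gripper clear, the fit to both cameras gave cross 0.247 and shift 0.276 rad, both past the limits of 0.17 and 0.24. The same fit with the pivot left free gave shift 0.256 rad, a small disagreement but still home.
- **Loose things:** the bin, power pack, spray can and screwdriver showed no movement from the start beyond a few millimetres of measuring noise in the side view.
- **Detection misses:** in the last scene view the network mistook the stick's head for the screwdriver and did not report the spray can. The picture shows both standing where they were.
- **Robot:** the tool force reads about zero, so it is touching nothing.

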